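# Zero-check a coating gauge and hold it on the marked spot of a test panel

## Robot

A 6-joint arm with a two-finger parallel gripper is mounted at the origin on the work surface. World frame = base frame: x ahead of the robot, y to its left, z up, the work surface at z = 0. Lengths are in m, angles in rad, forces in N, time in s.
With the tool pointing down it reaches from about 0.425 to 0.95 m from the base axis. Payload 14.7 kg.
Tool frame: the origin (TCP) lies on the centre line of the jaws, within the pads' length; the fingertips stand 22 mm ahead of it and the grasp point (between the pads) lies 3 mm ahead of it (r.tip_extent is the distance from the TCP to the fingertips, in m); z points along the fingers, y is the direction in which the jaws open and shut (so a half turn about z gives the same grasp; the last joint's range is limited). The gripper opens to 85 mm and grips with 20 to 120 N. Pads are 22 mm wide; open, the fingers measure 114 mm over their backs; the gripper's body (76 mm by 85 mm) begins 54 mm behind the grasp point. The pads swing forward as they close: fully open they stand 13 mm farther back than shut.
Start: joints at [-1.253, 0.48, 1.596, -0, 1.065, -0.047], TCP at [0.232, -0.607, 0.22] pointing down, gripper open.
Joint ranges: [-2.75, 2.75], [-0.82, 2.05], [0.23, 2.67], [-1.56, 4.7], [0.09, 2.69], [-2.92, 2.92]. Speed limits (rad/s): [1.89, 1.89, 2.39, 3.01, 3.01, 3.01].

## Interface

Orientations are given as [roll, pitch, yaw] about the fixed x, y, z axes, in that order (R = Rz(yaw) Ry(pitch) Rx(roll)).
In Python, from cell import r gives the robot as it stands.
- The arm moves only by the tool drive_tool, never from a script. Its argument "series" is a list that holds one entry, the list of rows, each a list of 7 numbers: the shift along the tool's x, y, z in m, then the turn, a rotation vector about the tool's x, y, z in degrees, then the opening, from 0 (shut) to 1 (fully open). In form: [[[x, y, z, rx, ry, rz, hand], ...]]. A call has exactly 8 rows; each row shifts and turns the commanded pose from where the row before left it, along the tool's axes as they then stand; what a row does not reach is not made up. A row lasts 1/10 s, in which the tool goes at most 50 mm and 8.59 degrees, less where a joint would pass 70% of its speed; a pose out of reach is approached as far as the arm can. A call is refused whole if a number of a shift passes 0.05 or a number of a turn 8.59, either way. A call with a gripper value outside its range is refused whole. The fingers move at their own pace and stop on an object; the grip force is fixed at half the most. Time passes only in rows, so rows that do not move let the fingers close, or fill a call up. It gives the time, the measured TCP pose, the force and the opening at its end, in the units of the state.
- r.state(): the state, without advancing time (a new reading comes with each control period).
- r.get_image(name): name is "scene" or "top" or "wrist"; returns the picture (480x640x3 uint8, red, green, blue); there is no depth.
- r.camera_params(name): a dict with "intrinsics" (3x3 intrinsics, pixels), "k1" (the pictures are not rectified: a ray, as slopes to the right and down, at radius r is drawn at 1 + k1 r^2 times it, then the intrinsics apply), "cam_to_world" (4x4, takes a point from camera to world coordinates); the wrist camera has in their place "T_tool_cam" (4x4, takes a point from camera to tool coordinates, whose origin is the TCP and whose axes are the flange's). Camera axes: x right, y down, z forward; pixel columns grow to the right and rows downward; lengths in m; the calibration is good to about 2 mm. A picture is of the moment at which its call begins: read the wrist's pose just before it. camera_params takes no time and is no camera call.
- r.sign_off(): hands the job in, once; it reports no verdict.
The state is a dict: "clock": time; "joint_positions": joint angles; "joint_vel": joint speeds; "tau": joint torques, N m; "eef_pos": TCP position; "orientation": TCP orientation; "contact_force": force on the tool from outside, world axes, zero at the start; "torque": the same for the moment, N m; "opening": finger opening in m.
Only numpy, scipy, OpenCV 4.12 (cv2) and the standard library are available. Lean on these libraries where they do the work, as an engineer would, in place of code of your own. Each camera call takes 0.05 s, during which the arm holds its last target.

## Task

Take the coating-thickness gauge out of its cradle and check its zero first: stand it upright on the bare steel zero plate, press it down gently until its sprung brass sleeve is more than half way in, and keep it there for a good second. Then lift it off and take the reading the same way on the blue panel, upright and with the sleeve wholly inside the white ring, and finish like that: still holding the gauge steady and lightly pressed on the ring, not letting go. Do not touch the grey or the cream panel with the gauge, and leave all panels, the plate and the other things on the bench where they are.

Things in the scene. Friction and masses are not known exactly. Their poses are not given: they have to be found in the camera images.
- gauge: Coating-thickness gauge, 205 g: light-grey box with black rubber edges, 28 mm thick (x), 52 wide (y), 100 long (z), display on its -x face; below it a dark neck 21 mm across, and out of that a sprung brass sleeve. Origin: tip of the sleeve when fully out; z runs up the gauge: sleeve 0-10 mm, neck 10-22, box 22-122. Starts in the cradle leaning 0.26 rad (15 deg) back to the cradle's +x.
- gauge_tip (a point): Centre of the flat end face of the brass sleeve (14 mm across); moves with the sleeve.
- gauge_grip (a point): Point on the gauge's axis 95 mm above its origin, inside the box. From 60 mm up the gauge is free of the cradle on all sides and can be gripped across its 28 mm or its 52 mm.
- sleeve (a joint): How far the sleeve is pushed into the gauge, in m: 0 fully out, 0.008 fully home (then the gauge is rigid). Spring: 1.5 N to start it, 3.5 N at 4 mm, 5.5 N at 8 mm. The gauge's weight alone pushes it in 1 or 2 mm at most.
- cradle: Dark desk cradle fixed to the bench, base 100 by 86 by 8 mm, with a pocket leaning back 0.26 rad to its +x; the gauge stands on two ledges in it with 1.5 mm play all round and pulls out along its own z. The walls reach 48 mm (sides) to 58 mm (back) up the seated gauge, at most 71 mm above the bench. Origin on the bench under the tip of the seated gauge.
- zero_plate: Bare bright steel zero plate lying loose on the bench, 50 by 50 mm, 6 mm thick; origin at the centre of its underside, z up.
- zero_top (a point): Centre of the zero plate's upper face, 6 mm above the bench.
- panel_blue: Blue painted steel test panel lying loose on the bench, 125 mm (x) by 75 mm (y), 3 mm thick, with a bare strip at its -x end and a thin white ring drawn on it; origin at the centre of its underside, z up.
- blue_ring (a point): Centre of the white ring on the blue panel's upper face, 3 mm above the bench; the ring's inner diameter is 29 mm. It lies 20 mm towards +x and 8 mm towards +y from the panel's centre.
- panel_grey: Grey painted panel of the same size, with a black ring; not to be touched with the gauge.
- panel_cream: Cream painted panel of the same size, with a black ring; not to be touched with the gauge.
- beaker: Empty glass beaker, 56 mm across, 72 mm high; origin under its centre.
- amber_bottle: Amber glass bottle with black cap, 62 mm across, 135 mm high; origin under its centre.
- paint_can: Metal can with a dark blue band, 84 mm across, 100 mm high; origin under its centre.
- sample_jar: White plastic jar, 48 mm across, 65 mm high; origin under its centre.
- applicator: Steel film applicator, a square bar 22 by 90 by 22 mm lying on the bench; origin under its centre.
Mind the look-alikes: they are no part of the job. Of the things that look like the gauge, the smallest one is meant.

How it is judged:
On the way, in this order (a step that is already met when the one before it is completed fails the run):
1. gauge held upright on the bare zero plate, sleeve more than half way in, for a second (value of joint sleeve above 0.004 m and angle between gauge's own z axis and vertical below 0.1 rad and horizontal distance between gauge_tip and zero_top below 0.018 m and contact force between gauge and zero_plate between 2 and 12 N and contact force between the fingers and gauge above 2 N), for 0.8 s.
2. gauge lifted clear of the zero plate (contact force between gauge and zero_plate below 0.05 N and height (world z) of gauge_tip above 0.012 m), for 0.05 s.
3. gauge held upright inside the white ring of the blue panel, sleeve more than half way in (value of joint sleeve above 0.004 m and angle between gauge's own z axis and vertical below 0.1 rad and horizontal distance between gauge_tip and blue_ring below 0.007 m and contact force between gauge and panel_blue between 2 and 12 N and contact force between the fingers and gauge above 2 N), for 0.2 s.
At the end, for the whole second after the job is handed in: The gauge is still gripped and steady (under 10 mm/s), upright within 0.10 rad, its tip within 7 mm of the ring centre (sleeve wholly inside the white ring), the sleeve pushed in more than 4 of its 8 mm, pressing on the blue panel with 2 to 12 N, the robot itself not touching the panel (all of step 3 and linear speed of gauge below 0.01 m/s and contact force between gauge and cradle below 0.1 N and contact force between each of the arm, the fingers and panel_blue below 0.1 N); the arm keeps its last pose, push and grip.
It fails at once if the gauge is pressed hard (over 20 N) on the zero plate or the blue panel (contact force between gauge and zero_plate above 20 N or contact force between gauge and panel_blue above 20 N).
It fails at once if the gauge touches the grey or the cream panel (contact force between gauge and panel_grey above 0.5 N or contact force between gauge and panel_cream above 0.5 N).
It fails at once if a panel, the zero plate or another thing on the bench is shifted by more than 25 mm (distance of any of panel_grey, panel_cream, beaker, amber_bottle, paint_can, sample_jar, applicator, panel_blue, zero_plate from where it was at the start of the episode above 0.025 m).
It also fails if it takes over 45 s, if anything falls off the work surface, if the arm or the gripper's body presses on something with over 40 N, if the wrist force passes 120 N, or if a joint passes its speed limit or range.

## Working session

There is one attempt and no reset: what is moved stays moved. The work goes in short steps, Python scripts to look and compute and a tool call to move; the robot and the scene stay as the last step left them, time stands still between calls to the robot, and variables do not carry over. Pictures are saved under pics/ and viewed, and the job is handed in when it is done.

Besides the shell and the picture viewer there is one more tool, called after ">>>" by a JSON object that holds its "fn" and its "kwargs". drive_tool: Moves the arm, as the interface text tells. Its arguments: {"type":"object","properties":{"series":{"type":"array"}},"required":["series"]}

```bash
mkdir -p pics; ls
python3 - <<'E'
from cell import r
import cv2,numpy as np
print(r.state())
for n in ["scene","top","wrist"]:
    im=r.get_image(n); cv2.imwrite(f"pics/{n}0.png",im[:,:,::-1]); print(n,r.camera_params(n))
E
```

```text
pics
{'clock': 0.0, 'joint_positions': array([-1.25261012e+00,  4.80829674e-01,  1.59686855e+00, -3.38374061e-05,
        1.06513595e+00, -4.65928679e-02]), 'joint_vel': array([ 0.00170763,  0.00150249,  0.00109803,  0.00026   , -0.00041309,
       -0.00060675]), 'tau': array([ 2.75251463e-03, -9.50629020e+01, -4.30193460e+01,  5.00603301e-05,
        1.22334235e-02, -8.17051045e-05]), 'eef_pos': array([ 0.23175917, -0.60681043,  0.2198758 ]), 'orientation': array([-3.14035111e+00, -2.82745255e-05,  3.64795471e-01]), 'contact_force': array([-0.07972001,  0.24399379, -0.93789414]), 'torque': array([-0.03114025, -0.02043842,  0.029128  ]), 'opening': 0.08561181944969358}
scene {'intrinsics': array([[456.4446165 ,   0.        , 324.49372986],
       [  0.        , 456.4446165 , 233.32190743],
       [  0.        ,   0.        ,   1.        ]]), 'k1': -0.01949929821218235, 'cam_to_world': array([[ 0.10148882,  0.85146701, -0.51449388,  1.04822576],
       [ 0.99479698, -0.09147936,  0.04483845,  0.02176815],
       [-0.00888711, -0.51636756, -0.85632094,  1.03206362],
       [ 0.        
[... 465 characters left out ...]
69102e-01, -9.79699982e-01,
         1.86126889e+00],
       [ 0.00000000e+00,  0.00000000e+00,  0.00000000e+00,
         1.00000000e+00]])}
wrist {'intrinsics': array([[393.05862795,   0.        , 329.06252847],
       [  0.        , 393.05862795, 233.1012767 ],
       [  0.        ,   0.        ,   1.        ]]), 'k1': 0.010023922036934661, 'T_tool_cam': array([[-5.52691237e-04, -9.55157662e-01, -2.96097171e-01,
         7.50275900e-02],
       [ 9.99999847e-01, -5.30862515e-04, -1.54117493e-04,
        -2.52900454e-04],
       [-9.98038418e-06, -2.96097211e-01,  9.55157810e-01,
        -1.53233197e-01],
       [ 0.00000000e+00,  0.00000000e+00,  0.00000000e+00,
         1.00000000e+00]])}
```

View pics/scene0.png

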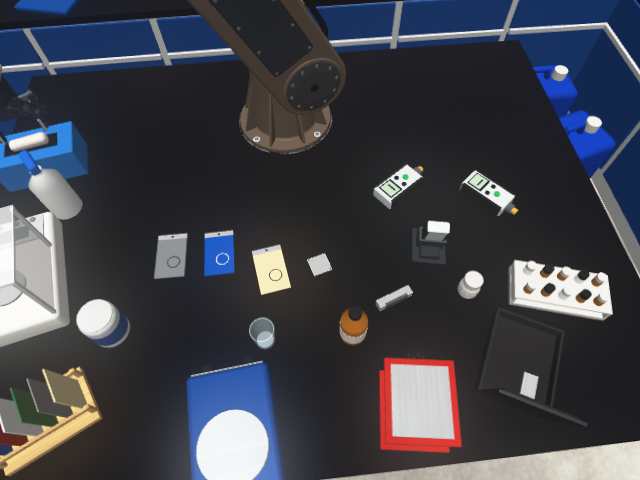

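View pics/top0.png

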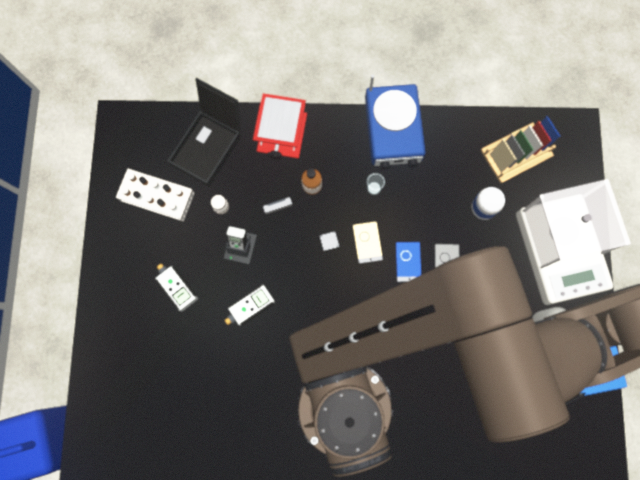

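View pics/wrist0.png

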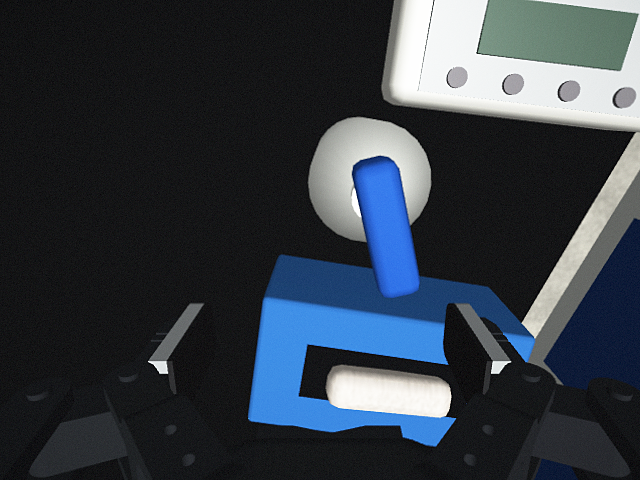

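```bash
cat > h.py <<'E'
from cell import r
import cv2,numpy as np
from scipy.spatial.transform import Rotation as R
def Twc(n,st=None):
    p=r.camera_params(n)
    if n!="wrist": return p,p["cam_to_world"]
    st=st or r.state(); T=np.eye(4); T[:3,:3]=R.from_euler('xyz',st['orientation']).as_matrix(); T[:3,3]=st['eef_pos']
    return p,T@p["T_tool_cam"]
def ray(n,uv,st=None):
    p,T=Twc(n,st); K=p["intrinsics"]
    x=cv2.undistortPoints(np.array([[uv]],float),K,np.array([p["k1"],0,0,0,0.]))[0,0]
    d=T[:3,:3]@np.array([x[0],x[1],1]); return T[:3,3],d
def pz(n,uv,z,st=None):
    o,d=ray(n,uv,st); return o+d*(z-o[2])/d[2]
def proj(n,P,st=None):
    p,T=Twc(n,st); Ti=np.linalg.inv(T); P=np.atleast_2d(P).astype(float)
    q=P@Ti[:3,:3].T+Ti[:3,3]
    return cv2.projectPoints(q,np.zeros(3),np.zeros(3),p["intrinsics"],np.array([p["k1"],0,0,0,0.]))[0][:,0]
def snap(n,f):
    st=r.state(); im=r.get_image(n)[:,:,::-1].copy(); cv2.imwrite(f"pics/{f}.png",im); return st,im
E
python3 - <<'E'
from h import *
a=cv2.imread("pics/top0.png")[210:330,140:300]; b=cv2.imread("pics/scene0.png")[150:300,360:540]
cv2.imwrite("pics/c1.png",cv2.resize(a,None,fx=5,fy=5,interpolation=cv2.INTER_CUBIC)); cv2.imwrite("pics/c2.png",cv2.resize(b,None,fx=4,fy=4,interpolation=cv2.INTER_CUBIC))
for n,l in dict(top=[(238,245),(330,241),(406,255),(408,262),(447,255)],scene=[(430,248),(319,264),(222,259),(219,253)]).items():
    for u in l: print(n,u,pz(n,u,0.003).round(3))
E
```

```text
top (238, 245) [0.502 0.349 0.003]
top (330, 241) [0.52  0.054 0.003]
top (406, 255) [ 0.478 -0.189  0.003]
top (408, 262) [ 0.456 -0.196  0.003]
top (447, 255) [ 0.481 -0.321  0.003]
scene (430, 248) [0.503 0.342 0.003]
scene (319, 264) [0.519 0.053 0.003]
scene (222, 259) [ 0.478 -0.192  0.003]
scene (219, 253) [ 0.46  -0.2    0.003]
```

View pics/c1.png

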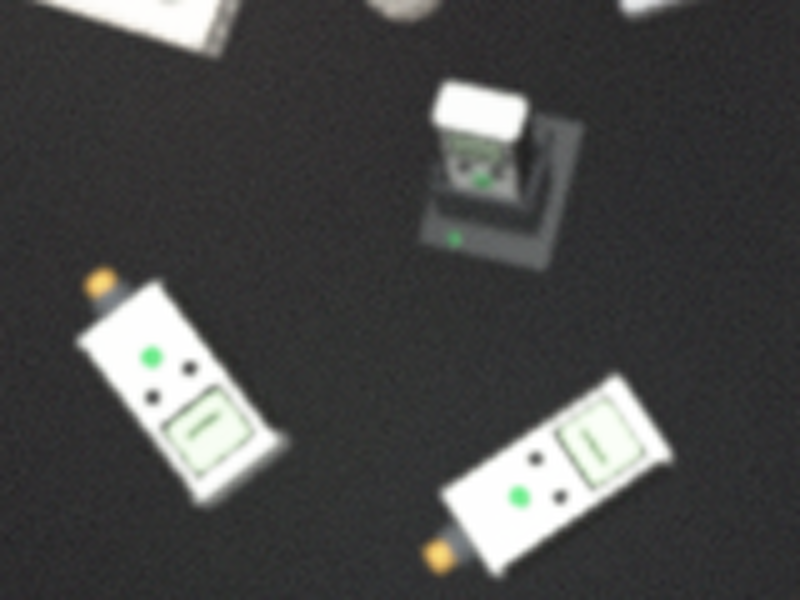

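View pics/c2.png

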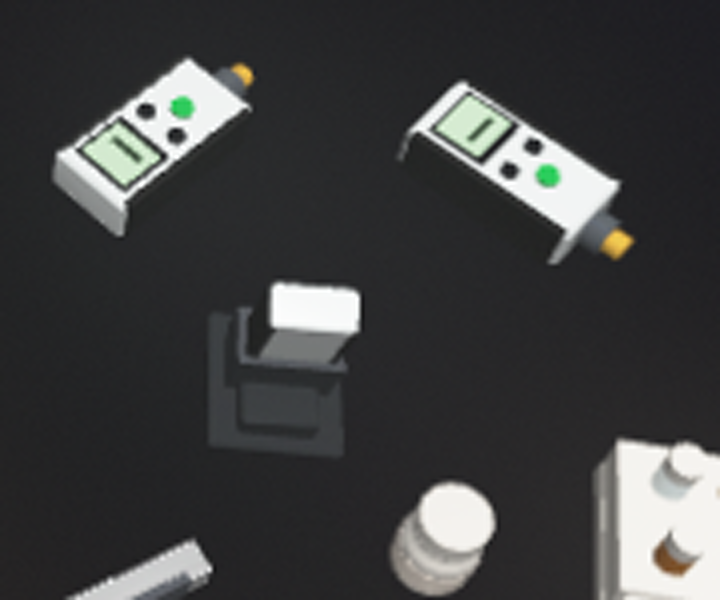

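```bash
cat >> h.py <<'E'
from scipy.linalg import logm,expm
def plan(pos,Rg,n,st=None):
    st=st or r.state(); T0=np.eye(4);T0[:3,:3]=R.from_euler('xyz',st['orientation']).as_matrix();T0[:3,3]=st['eef_pos']
    T1=np.eye(4);T1[:3,:3]=Rg;T1[:3,3]=pos
    S=expm(np.real(logm(np.linalg.inv(T0)@T1))/n)
    rv=R.from_matrix(S[:3,:3]).as_rotvec(degrees=True)
    print(n,"rows of",S[:3,3].round(4),rv.round(2))
    T=T0.copy()
    for i in range(n):
        T=T@S
        if i%4==3: print("  via",T[:3,3].round(3))
E
python3 - <<'E'
from h import *
plan([.47,-.07,.30],R.from_euler('xyz',[np.pi,0,1.34]).as_matrix(),16)
E
```

```text
16 rows of [ 0.0361 -0.0124 -0.005 ] [-0.   -0.   -3.49]
  via [ 0.339 -0.499  0.24 ]
  via [ 0.418 -0.368  0.26 ]
  via [ 0.462 -0.222  0.28 ]
  via [ 0.47 -0.07  0.3 ]
```

>>> {"fn": "drive_tool", "kwargs": {"series": [[[0.036,-0.0125,-0.005,0,0,-3.5,1],[0.036,-0.0125,-0.005,0,0,-3.5,1],[0.036,-0.0125,-0.005,0,0,-3.5,1],[0.036,-0.0125,-0.005,0,0,-3.5,1],[0.036,-0.0125,-0.005,0,0,-3.5,1],[0.036,-0.0125,-0.005,0,0,-3.5,1],[0.036,-0.0125,-0.005,0,0,-3.5,1],[0.036,-0.0125,-0.005,0,0,-3.5,1]]]}}

```text
clock: 0.95
eef_pos: [0.4172, -0.367, 0.2605]
orientation: [-3.141, -0.0, 0.856]
contact_force: [1.3, -0.2, 0.0]
opening: 0.0852
```

>>> {"fn": "drive_tool", "kwargs": {"series": [[[0.036,-0.0125,-0.005,0,0,-3.5,1],[0.036,-0.0125,-0.005,0,0,-3.5,1],[0.036,-0.0125,-0.005,0,0,-3.5,1],[0.036,-0.0125,-0.005,0,0,-3.5,1],[0.036,-0.0125,-0.005,0,0,-3.5,1],[0.036,-0.0125,-0.005,0,0,-3.5,1],[0.036,-0.0125,-0.005,0,0,-3.5,1],[0.036,-0.0125,-0.005,0,0,-3.5,1]]]}}

```text
clock: 1.75
eef_pos: [0.4673, -0.0692, 0.3006]
orientation: [-3.142, -0.0, 1.345]
contact_force: [0.3, 0.4, 0.0]
opening: 0.0853
```

Run:
```python
from h import *
st,im=snap("wrist","w1"); print(st['clock'],st['eef_pos'],st['orientation'],np.abs(st['joint_vel']).max())
np.save("w1.npy",st,allow_pickle=True)
```

```text
1.75 [ 0.46727233 -0.06924206  0.30061337] [-3.14156522e+00 -9.16810063e-05  1.34464104e+00] 0.7662955016294237
```

View pics/w1.png

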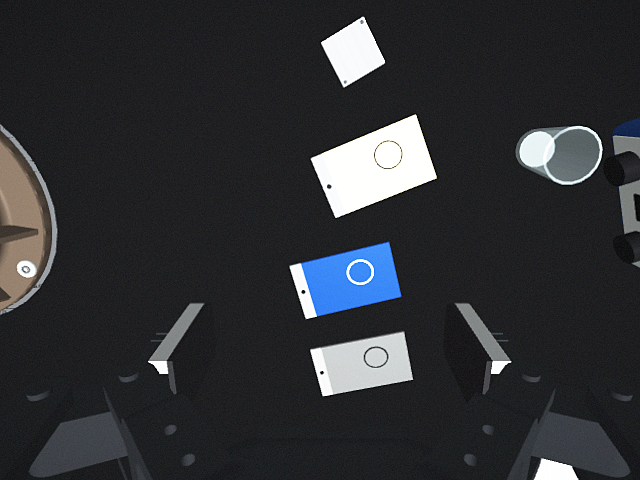

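Run:
```python
from h import *
st,im=snap("wrist","w2"); print(st['clock'],st['eef_pos'],np.abs(st['joint_vel']).max())
st,im=snap("wrist","w2"); print(st['clock'],st['eef_pos'],np.abs(st['joint_vel']).max())
# ring: white within blue ; blue mask
hsv=cv2.cvtColor(im,cv2.COLOR_BGR2HSV)
m=cv2.inRange(hsv,(100,120,80),(130,255,255)); n,l,s,c=cv2.connectedComponentsWithStats(m)
for i in range(1,n):
    if s[i,4]>200: print(s[i],c[i])
i=[i for i in range(1,n) if s[i,4]>1000 and abs(c[i][0]-350)<60][0]
x,y,w,h=s[i,:4]; f=np.zeros_like(m); cs,_=cv2.findContours((l==i).astype(np.uint8)*255,cv2.RETR_CCOMP,cv2.CHAIN_APPROX_NONE)
for q in cs:
    if len(q)>20: 
        e=cv2.fitEllipse(q) ; print(len(q),e, pz("wrist",e[0],.003,st).round(4)); print(cv2.minAreaRect(q))
g=cv2.cvtColor(im,cv2.COLOR_BGR2GRAY); mm=(g>140).astype(np.uint8); n,l,s,c=cv2.connectedComponentsWithStats(mm)
for i in range(1,n):
    if s[i,4]>300:
        q=cv2.findContours((l==i).astype(np.uint8),0,2)[0][0]; b=cv2.boxPoints(cv2.minAreaRect(q))
        W=np.array([pz("wrist",p,.006,st) for p in b]); print(c[i].round(1),s[i,4],W.mean(0).round(4),np.linalg.norm(W[0]-W[1]).round(4),np.linalg.norm(W[2]-W[1]).round(4))
```

```text
1.8 [ 0.46670235 -0.06499905  0.30128563] 0.08087625982908996
1.85 [ 0.46703216 -0.06724528  0.30102758] 0.06580586771803766
[ 301  243  101   75 4494] [351.02558968 281.21450823]
[349 264  22  20 348] [359.91091954 273.43965517]
278 ((351.95330810546875, 280.27392578125), (64.32577514648438, 107.538818359375), 77.56717681884766) [ 0.4665 -0.1962  0.003 ]
((351.3662414550781, 280.76849365234375), (57.07884216308594, 90.75253295898438), 76.67547607421875)
78 ((359.94696044921875, 273.28558349609375), (26.86066246032715, 28.662063598632812), 83.62024688720703) [ 0.4781 -0.1891  0.003 ]
((360.0, 273.5), (28.0, 27.0), 0.0)
[353.7  54.3] 2512 [0.5212 0.0556 0.006 ] 0.0498 0.0528
[374.9 168.4] 7325 [ 0.5201 -0.0666  0.006 ] 0.1247 0.076
[548.9 154.1] 1518 [ 0.726  -0.1026  0.006 ] 0.088 0.0654
[ 24.9 241.3] 831 [ 0.1018 -0.0468  0.006 ] 0.0425 0.1173
[302.9 291.9] 662 [ 0.4036 -0.1978  0.006 ] 0.0152 0.0757
[485.2 344.4] 342 [ 0.6183 -0.31    0.006 ] 0.0275 0.12
[360.5 365.8] 4100 [ 0.4525 -0.3187  0.006 ] 0.1243 0.0749
[375.3 358.4] 319 [ 0.4739 -0.3119  0.006 ] 0.0276 0.0261
[554.4 470.9] 668 [ 0.694  -0.5516  0.006 ] 0.0615 0.0395
```

>>> {"fn": "drive_tool", "kwargs": {"series": [[[0.042,-0.0055,-0.0025,0,0,0,1],[0.042,-0.0055,-0.0025,0,0,0,1],[0.042,-0.0055,-0.0025,0,0,0,1],[0.042,-0.0055,-0.0025,0,0,0,1],[0.042,-0.0055,-0.0025,0,0,0,1],[0.042,-0.0055,-0.0025,0,0,0,1],[0.042,-0.0055,-0.0025,0,0,0,1],[0.042,-0.0055,-0.0025,0,0,0,1]]]}}

```text
clock: 2.7
eef_pos: [0.5012, 0.2673, 0.3203]
orientation: [-3.142, 0.0, 1.341]
contact_force: [1.7, 0.5, 0.9]
opening: 0.0854
```

Run:
```python
from h import *
for i in range(4): st,im=snap("wrist","w3")
print(st['clock'],st['eef_pos'],st['orientation'],np.abs(st['joint_vel']).max())
np.save("w3.npy",st,allow_pickle=True)
```

```text
2.85 [0.50113252 0.26778677 0.31987185] [-3.14123120e+00  3.01356442e-04  1.34376274e+00] 0.04447869444489124
```

View pics/w3.png

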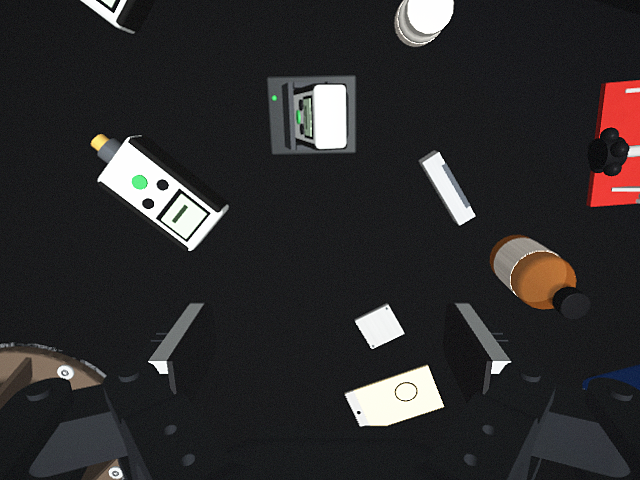

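Run:
```python
from h import *
st,_=snap("wrist","w3b"); im=cv2.imread("pics/w3.png")
cv2.imwrite("pics/c3.png",cv2.resize(im[60:170,255:370],None,fx=5,fy=5,interpolation=cv2.INTER_CUBIC))
print(pz("wrist",(267,77),.008,st),pz("wrist",(355,75),.008,st),pz("wrist",(356,153),.008,st),pz("wrist",(272,154),.008,st))
b=cv2.imread("pics/scene0.png")[210:270,405:465];cv2.imwrite("pics/c4.png",cv2.resize(b,None,fx=9,fy=9,interpolation=cv2.INTER_CUBIC))
b=cv2.imread("pics/top0.png")[220:270,215:265];cv2.imwrite("pics/c5.png",cv2.resize(b,None,fx=10,fy=10,interpolation=cv2.INTER_CUBIC))
```

```text
[0.45880364 0.39008793 0.008     ] [0.55359529 0.37017422 0.008     ] [0.53726384 0.28736044 0.008     ] [0.44168203 0.30839971 0.008     ]
```

View pics/c3.png

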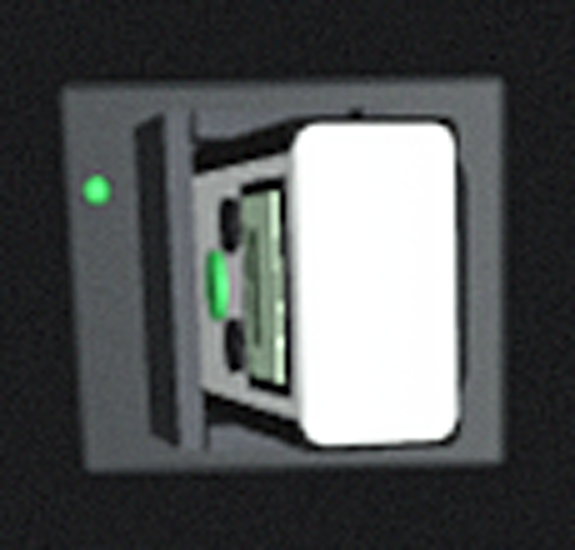

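View pics/c4.png

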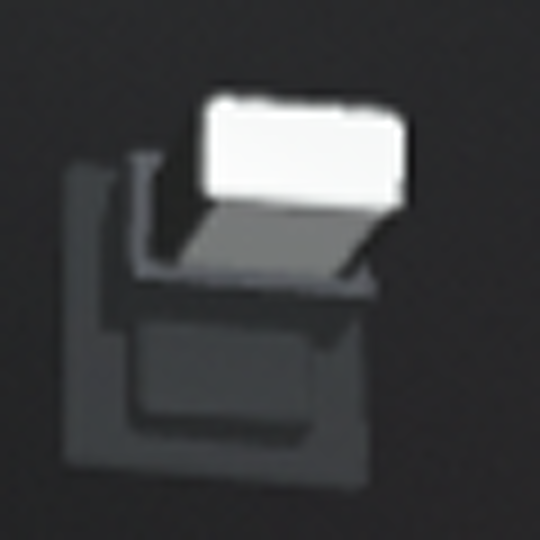

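View pics/c5.png

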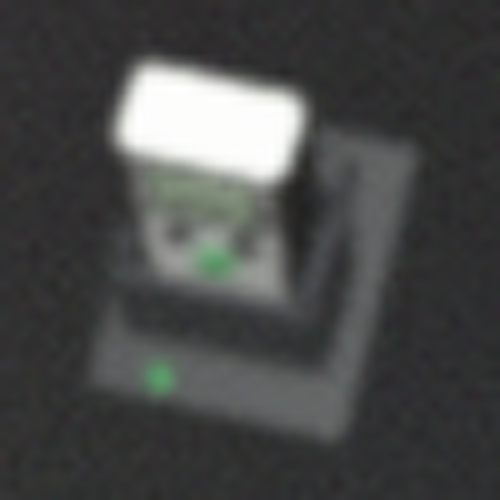

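```bash
cat > fit.py <<'E'
from h import *
from scipy.optimize import least_squares
st=np.load("w3.npy",allow_pickle=True).item()
def un(l,s,o): return (np.array(l,float)+.5)/s-.5+np.array(o)
# order: (gauge x,y): (-,+),(+,+),(+,-),(-,-)
obs={"wrist":un([(292,122),(456,122),(460,440),(303,445)],5,(255,60)),
"scene":un([(404,107+0),(404,208),(203,197),(203,97)],9,(405,210)),
"top":un([(113,138),(135,57),(308,97),(288,183)],10,(215,220))}
L=np.array([[-14,26,122],[14,26,122],[14,-26,122],[-14,-26,122]])/1000
def G(p):
    return R.from_euler('z',p[3])*R.from_euler('y',p[4] if len(p)>4 else .26)
def res(p,cams):
    W=G(p).apply(L)+p[:3]
    return np.concatenate([(proj(c,W,st)-obs[c]).ravel()/{"wrist":1,"scene":1,"top":1}[c] for c in cams])
if __name__=="__main__":
  for cams in (["wrist","scene","top"],["wrist","scene"],["wrist","top"],["wrist"]):
    s=least_squares(res,[.5,.34,.015,-.2],args=(cams,)); print(cams,s.x.round(4),s.fun.round(1),(G(s.x).apply([0,0,.095])+s.x[:3]).round(4))
  s=least_squares(res,[.5,.34,.015,-.2,.26],args=(["wrist","scene","top"],)); print(s.x.round(4))
E
python3 fit.py
```

```text
['wrist', 'scene', 'top'] [ 0.4866  0.3428  0.0118 -0.2026] [-0.3  0.1  0.  -0.3 -0.1  0.4 -0.2  1.   1.4  0.7  1.2  0.9  0.9  0.3
  1.3 -0.   0.6  0.5  1.1  0.6  0.5  0.2 -0.1 -0.3] [0.5105 0.3379 0.1036]
['wrist', 'scene'] [ 0.4866  0.3427  0.0112 -0.2024] [-0.3  0.2 -0.1 -0.1 -0.1  0.4 -0.2  1.   1.3  0.8  1.1  1.1  0.8  0.4
  1.2  0.1] [0.5105 0.3378 0.103 ]
['wrist', 'top'] [ 0.4868  0.3432  0.0115 -0.2054] [-0.  -0.4  0.2 -0.6 -0.   0.  -0.1  0.5  0.5  0.4  1.   0.5  0.4  0.2
 -0.2 -0.3] [0.5107 0.3382 0.1033]
['wrist'] [ 0.4868  0.3431  0.0078 -0.2054] [ 0.1  0.1  0.  -0.1 -0.2 -0.2  0.   0.3] [0.5107 0.3381 0.0996]
[ 0.4893  0.3423  0.0111 -0.2027  0.2367]
```

```bash
cat > gp.py <<'E'
from h import *
p=np.array([.4867,.343,.0115]); g=R.from_euler('z',-.2045)*R.from_euler('y',.26); M=g.as_matrix()
Rt=np.stack([M[:,1],M[:,0],-M[:,2]],1)
def tgt(h): return p+M[:,2]*(h+.003)
Ru=R.from_euler('z',-.2045).as_matrix(); Rup=np.stack([Ru[:,1],Ru[:,0],-Ru[:,2]],1)
E
python3 - <<'E'
from gp import *
print(np.linalg.det(Rt),tgt(.175)); plan(tgt(.175),Rt,8)
E
```

```text
1.0000000000000004 [0.53150681 0.3337071  0.18351742]
8 rows of [0.0092 0.0038 0.0168] [ 1.86 -0.02 -0.18]
  via [0.521 0.299 0.252]
  via [0.532 0.334 0.184]
```

>>> {"fn": "drive_tool", "kwargs": {"series": [[[0.0092,0.0038,0.0168,1.86,0,-0.18,1],[0.0092,0.0038,0.0168,1.86,0,-0.18,1],[0.0092,0.0038,0.0168,1.86,0,-0.18,1],[0.0092,0.0038,0.0168,1.86,0,-0.18,1],[0.0092,0.0038,0.0168,1.86,0,-0.18,1],[0.0092,0.0038,0.0168,1.86,0,-0.18,1],[0.0092,0.0038,0.0168,1.86,0,-0.18,1],[0.0092,0.0038,0.0168,1.86,0,-0.18,1]]]}}

```text
clock: 3.75
eef_pos: [0.5319, 0.3335, 0.1833]
orientation: [-2.881, -0.003, 1.365]
contact_force: [-0.5, 0.7, 0.8]
opening: 0.0855
```

Run:
```python
from gp import *
for i in range(4): st,im=snap("wrist","w4")
print(st['clock'],st['eef_pos'],st['orientation'],st['contact_force'],np.abs(st['joint_vel']).max())
plan(tgt(.095),Rt,8)
W=g.apply(np.array([[-14,26,122],[14,26,122],[14,-26,122],[-14,-26,122]])/1000)+p
q=proj("wrist",W,st); print(q.round(1))
cv2.polylines(im,[q.round().astype(int).reshape(-1,1,2)],True,(0,0,255),1); cv2.imwrite("pics/w4o.png",im)
```

```text
3.9 [0.53130893 0.33339385 0.18278719] [-2.88033998e+00 -1.58831702e-03  1.36520504e+00] [-0.075786   -0.11927624 -0.08928989] 0.042336412304585555
8 rows of [-0.    0.    0.01] [ 0.   -0.02 -0.  ]
  via [0.521 0.336 0.145]
  via [0.511 0.338 0.106]
[[304.4 206.3]
 [355.9 206.2]
 [354.2 293.4]
 [306.2 293.4]]
```

View pics/w4o.png

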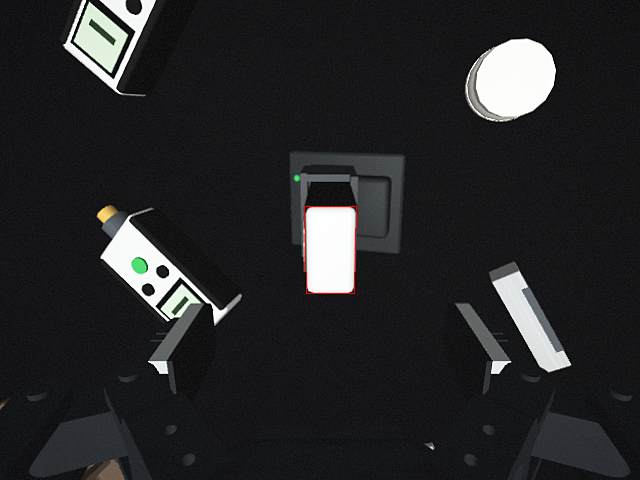

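>>> {"fn": "drive_tool", "kwargs": {"series": [[[0,0,0.01,0,0,0,1],[0,0,0.01,0,0,0,1],[0,0,0.01,0,0,0,1],[0,0,0.01,0,0,0,1],[0,0,0.01,0,0,0,1],[0,0,0.01,0,0,0,1],[0,0,0.01,0,0,0,1],[0,0,0.01,0,0,0,1]]]}}

```text
clock: 4.75
eef_pos: [0.5108, 0.3396, 0.1058]
orientation: [-2.882, -0.003, 1.367]
contact_force: [0.2, -0.3, -0.3]
opening: 0.0853
```

>>> {"fn": "drive_tool", "kwargs": {"series": [[[0,0,0,0,0,0,1],[0,0,0,0,0,0,0],[0,0,0,0,0,0,0],[0,0,0,0,0,0,0],[0,0,0,0,0,0,0],[0,0,0,0,0,0,0],[0,0,0,0,0,0,0],[0,0,0,0,0,0,0]]]}}

```text
clock: 5.55
eef_pos: [0.5117, 0.3397, 0.1072]
orientation: [-2.883, -0.004, 1.367]
contact_force: [1.8, -1.3, 5.9]
opening: 0.0263
```

Run:
```python
from gp import *
st,im=snap("wrist","w5")
print(st)
```

```text
{'clock': 5.55, 'joint_positions': array([0.43881268, 0.66023995, 1.61230334, 0.17797329, 1.08208496,
       0.5415856 ]), 'joint_vel': array([-0.00017982, -0.00041563, -0.00067467,  0.00186797, -0.00121204,
        0.0006517 ]), 'tau': array([ 1.12812873e+00, -1.00003595e+02, -3.25749564e+01,  1.29055973e+00,
        1.97308078e+00, -2.20228372e-03]), 'eef_pos': array([0.51168158, 0.33966564, 0.10719821]), 'orientation': array([-2.88299686, -0.00394618,  1.36697118]), 'contact_force': array([ 1.75789317, -1.26412547,  5.85251572]), 'torque': array([-0.13699773, -0.06626436,  0.01740614]), 'opening': 0.02631540479352925}
```

View pics/w5.png

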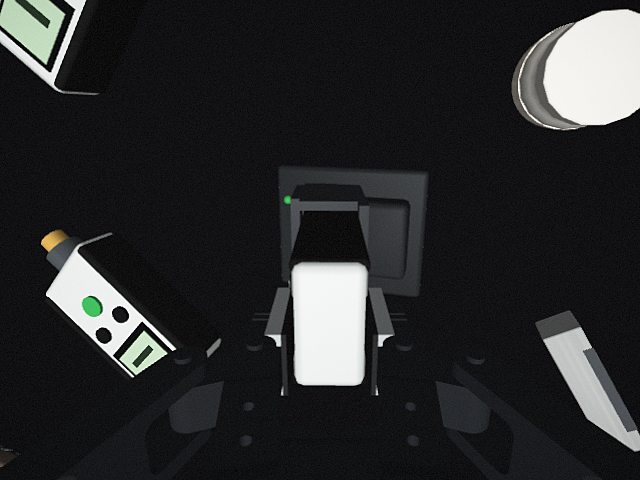

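>>> {"fn": "drive_tool", "kwargs": {"series": [[[0,0,-0.005,0,0,0,0],[0,0,-0.01,0,0,0,0],[0,0,-0.01,0,0,0,0],[0,0,-0.01,0,0,0,0],[0,0,-0.015,0,0,0,0],[0,0,-0.015,0,0,0,0],[0,0,-0.015,0,0,0,0],[0,0,-0.015,0,0,0,0]]]}}

```text
clock: 6.4
eef_pos: [0.5353, 0.3342, 0.1999]
orientation: [-2.882, -0.004, 1.367]
contact_force: [0.1, -0.4, -1.8]
opening: 0.0265
```

Run:
```python
from gp import *
for i in range(3): st,im=snap("scene","s2")
print(st['clock'],st['eef_pos'],st['orientation'],st['contact_force'],st['torque'],st['opening'])
snap("wrist","w6")
cv2.imwrite("pics/s2c.png",cv2.resize(im[120:320,330:530],None,fx=3,fy=3,interpolation=cv2.INTER_CUBIC))
c=np.array([.521,.0555,.15]); plan(c,Rup,16)
```

```text
6.5 [0.53648387 0.33464271 0.20088336] [-2.88499115 -0.00543224  1.36668552] [ 0.8784188   0.18472479 -2.56996849] [-0.01650533 -0.28597642 -0.03163081] 0.026471863787889526
16 rows of [-0.0172  0.0031  0.0026] [-0.93 -0.01  0.  ]
  via [0.53  0.265 0.185]
  via [0.526 0.195 0.173]
  via [0.523 0.125 0.161]
  via [0.521 0.056 0.15 ]
```

View pics/s2c.png

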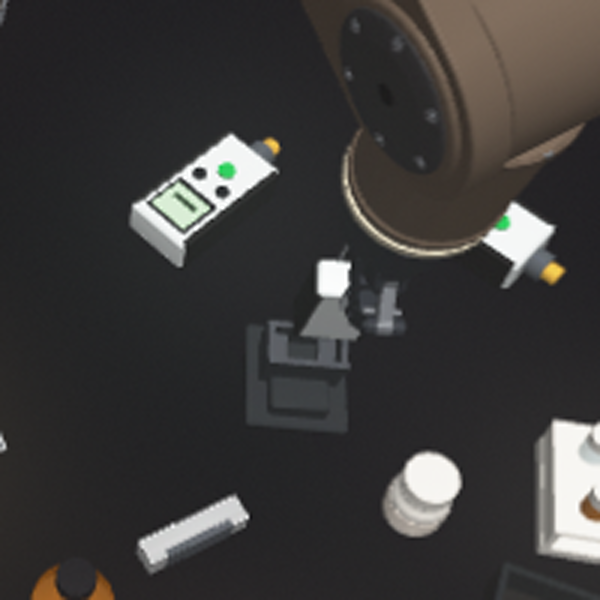

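View pics/w6.png

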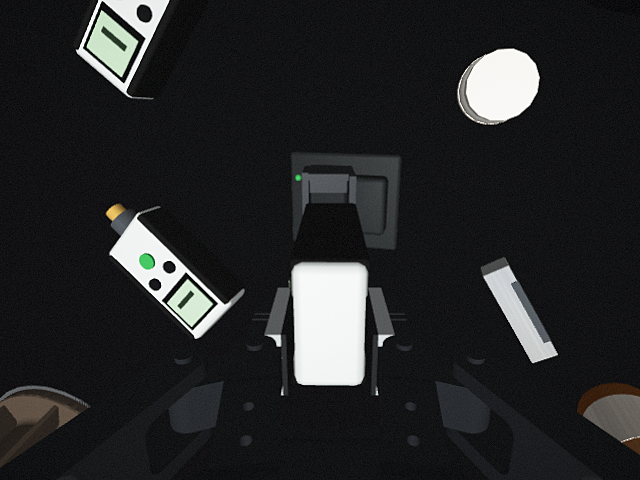

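Run:
```python
from gp import *
from scipy.optimize import least_squares
im=cv2.imread("pics/w6.png"); g=cv2.cvtColor(im,cv2.COLOR_BGR2GRAY)
q=(g[255:395,285:375]>140).astype(np.uint8); n,l,s,c=cv2.connectedComponentsWithStats(q); i=1+np.argmax(s[1:,4]); m=(l==i)
print(s[i]+[285,255,0,0,0])
rows=[np.where(m[y])[0] for y in range(140)]
def edge(ys,k): 
    return np.polyfit(ys,[rows[y][k]+(-.5 if k==0 else .5) for y in ys],1)
ys=range(20,118); L=edge(ys,0); Rr=edge(ys,-1)
cols=range(25,65); T=np.polyfit(cols,[np.where(m[:,x])[0][0]-.5 for x in cols],1); B=np.polyfit(cols,[np.where(m[:,x])[0][-1]+.5 for x in cols],1)
def X(a,b): # x=a0*y+a1 ; y=b0*x+b1
    x=(a[0]*b[1]+a[1])/(1-a[0]*b[0]); return [x+285,b[0]*x+b[1]+255]
ob=np.array([X(L,T),X(Rr,T),X(Rr,B),X(L,B)]); print(ob.round(1))
p_=r.camera_params("wrist"); Ti=np.linalg.inv(p_["T_tool_cam"])
# tool coords gauge: x_t=y_g, y_t=x_g
Lp=np.array([[26,-14,0],[26,14,0],[-26,14,0],[-26,-14,0]])/1000
def pr(v):
    P=R.from_rotvec(v[3:]).apply(Lp)+v[:3]; c=P@Ti[:3,:3].T+Ti[:3,3]
    return cv2.projectPoints(c,np.zeros(3),np.zeros(3),p_["intrinsics"],np.array([p_["k1"],0,0,0,0.]))[0][:,0]
for f in (6,4):
    s_=least_squares(lambda v:(pr(np.concatenate([v,np.zeros(6-len(v))] if f==6 else [v[:3],[0,0,v[3]]]))-ob).ravel(),[0,0,-.027,0,0,0][:f]); print(s_.x.round(4),s_.fun.round(1))
st=r.state();print(st['eef_pos'],tgt(.095))
```

```text
[ 292  263   75  123 8676]
[[291.3 262.5]
 [367.  262.5]
 [362.7 384.5]
 [295.  384.5]]
[-0.0043 -0.0007 -0.0175  0.0033 -0.048   0.0029] [ 0.3  0.1 -0.3  0.1  0.7 -0.1 -0.7 -0.1]
[-0.003  -0.0007 -0.0201  0.0024] [-0.8  0.5  0.8  0.6  1.1 -0.5 -1.  -0.6]
[0.53498354 0.33429719 0.19863992] [0.51136892 0.33788368 0.10620622]
```

Run:
```python
from gp import *
c=np.array([.521,.0555,.15])-Rup@[-.0025,-.0007,0]; print(c); plan(c,Rup,16)
```

```text
[0.52219311 0.05780575 0.15      ]
16 rows of [-0.0171  0.0031  0.0026] [-0.93 -0.01  0.  ]
  via [0.531 0.265 0.185]
  via [0.527 0.196 0.173]
  via [0.524 0.127 0.161]
  via [0.522 0.058 0.15 ]
```

>>> {"fn": "drive_tool", "kwargs": {"series": [[[-0.0171,0.0031,0.0026,-0.93,0,0,0],[-0.0171,0.0031,0.0026,-0.93,0,0,0],[-0.0171,0.0031,0.0026,-0.93,0,0,0],[-0.0171,0.0031,0.0026,-0.93,0,0,0],[-0.0171,0.0031,0.0026,-0.93,0,0,0],[-0.0171,0.0031,0.0026,-0.93,0,0,0],[-0.0171,0.0031,0.0026,-0.93,0,0,0],[-0.0171,0.0031,0.0026,-0.93,0,0,0]]]}}

```text
clock: 7.4
eef_pos: [0.526, 0.1956, 0.1717]
orientation: [-3.011, -0.003, 1.367]
contact_force: [0.5, 0.4, -2.2]
opening: 0.0264
```

>>> {"fn": "drive_tool", "kwargs": {"series": [[[-0.0171,0.0031,0.0026,-0.93,0,0,0],[-0.0171,0.0031,0.0026,-0.93,0,0,0],[-0.0171,0.0031,0.0026,-0.93,0,0,0],[-0.0171,0.0031,0.0026,-0.93,0,0,0],[-0.0171,0.0031,0.0026,-0.93,0,0,0],[-0.0171,0.0031,0.0026,-0.93,0,0,0],[-0.0171,0.0031,0.0026,-0.93,0,0,0],[-0.0171,0.0031,0.0026,-0.93,0,0,0]]]}}

```text
clock: 8.2
eef_pos: [0.5219, 0.0564, 0.1495]
orientation: [3.14, -0.003, 1.367]
contact_force: [-0.3, 0.5, -2.4]
opening: 0.0265
```

Run:
```python
from gp import *
for i in range(2): st,im=snap("wrist","w7")
st,im=snap("scene","s3")
for i in range(4): r.get_image("top")
st=r.state()
print(st['clock'],st['eef_pos'],st['orientation'],st['contact_force'],st['torque'],st['opening'])
c=np.array([.521,.0555,.15])-Rup@[-.0025,-.0007,0]; plan(c,Rup,1)
u=proj("scene",[.521,.0555,.05])[0].astype(int);print(u)
cv2.imwrite("pics/s3c.png",cv2.resize(im[u[1]-70:u[1]+50,u[0]-60:u[0]+60],None,fx=5,fy=5,interpolation=cv2.INTER_CUBIC))
```

```text
8.55 [0.52226899 0.05809    0.14977579] [ 3.14133341 -0.00344386  1.36727508] [-0.93728032  0.52105769 -1.30929449] [ 0.02732313 -0.03552066 -0.01207837] 0.02629656529452636
1 rows of [-0.0003 -0.     -0.0002] [ 0.01 -0.2   0.06]
[319 255]
```

View pics/s3c.png

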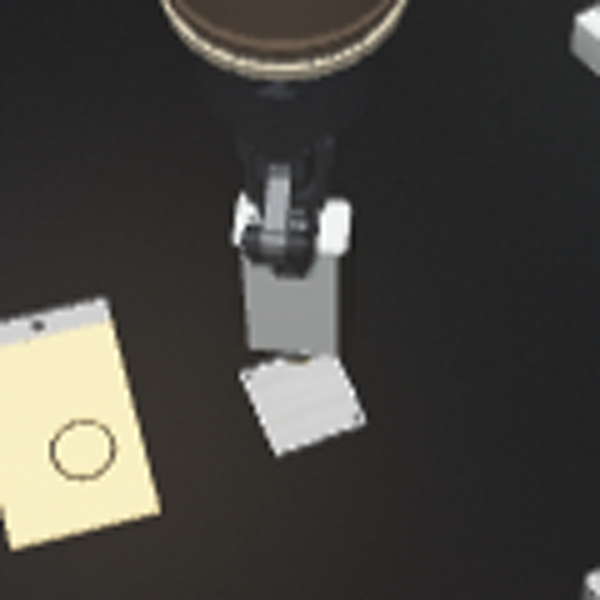

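View pics/w7.png

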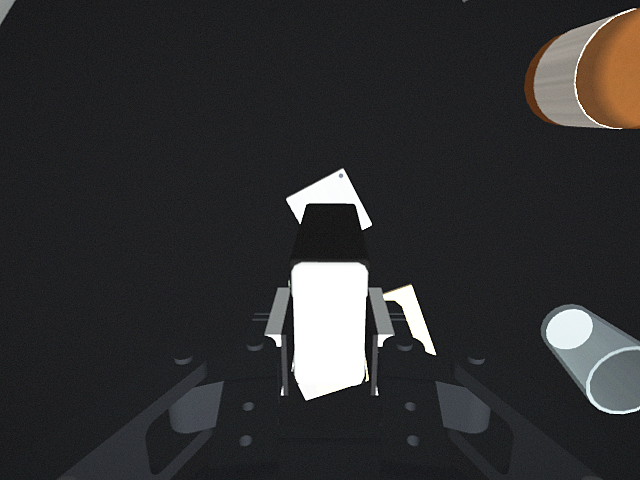

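Run:
```python
from gp import *
st=r.state(); T=np.eye(4);T[:3,:3]=R.from_euler('xyz',st['orientation']).as_matrix();T[:3,3]=st['eef_pos']
def gp(pts,ln=.100,dx=-.0025,dy=-.0007): # gauge pts -> world (no tilt)
    a=np.array(pts,float)/1000; t=np.stack([a[:,1]+dx,a[:,0]+dy,ln-a[:,2]],1); return t@T[:3,:3].T+T[:3,3]
for ln in(.098,.102):
  q=proj("scene",gp([[14,-26,22],[14,26,22],[14,-26,60],[14,26,60],[14,-26,122],[14,26,122],[0,0,0],[7,0,0]],ln))
  print(((q-[259,185]+.5)*5-.5).round())
```

```text
[[249. 354.]
 [358. 363.]
 [246. 315.]
 [358. 325.]
 [240. 246.]
 [358. 256.]
 [308. 355.]
 [306. 368.]]
[[250. 358.]
 [358. 367.]
 [246. 319.]
 [358. 329.]
 [240. 251.]
 [358. 260.]
 [308. 359.]
 [306. 371.]]
```

>>> {"fn": "drive_tool", "kwargs": {"series": [[[0.0015,0,0.006,0,0,0,0],[0,0,0.006,0,0,0,0],[0,0,0.006,0,0,0,0],[0,0,0.006,0,0,0,0],[0,0,0.006,0,0,0,0],[0,0,0.006,0,0,0,0],[0,0,0,0,0,0,0],[0,0,0,0,0,0,0]]]}}

```text
clock: 9.35
eef_pos: [0.5223, 0.0593, 0.1136]
orientation: [-3.141, -0.003, 1.367]
contact_force: [-0.4, 0.1, -2.3]
opening: 0.0268
```

Run:
```python
from gp import *
F=[]
for i in range(6):
    st,im=snap("scene","s4"); F.append(st['contact_force'][2])
print(np.round(F,2),st['clock'],st['eef_pos'],st['torque'])
cv2.imwrite("pics/s4c.png",cv2.resize(im[185:305,259:379],None,fx=5,fy=5,interpolation=cv2.INTER_CUBIC))
```

```text
[-2.34 -2.67 -1.91 -2.99 -2.77 -2.7 ] 9.6 [0.52247849 0.05935891 0.11393269] [-0.06055925 -0.01753206 -0.04803964]
```

View pics/s4c.png

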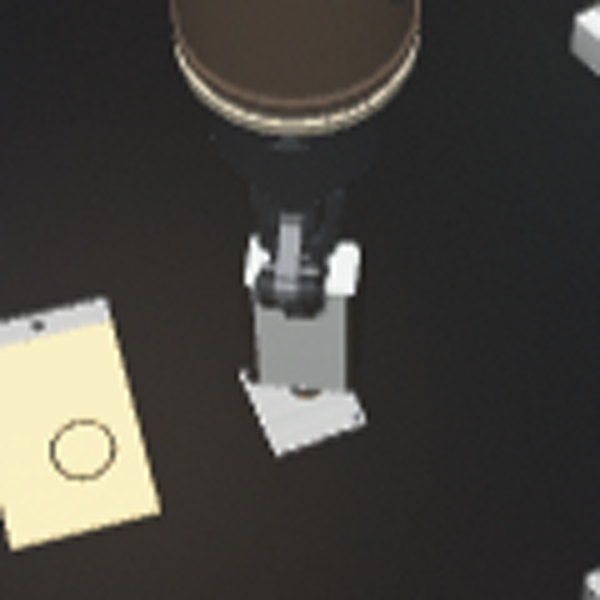

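>>> {"fn": "drive_tool", "kwargs": {"series": [[[0,0,0.001,0,0,0,0],[0,0,0.001,0,0,0,0],[0,0,0.001,0,0,0,0],[0,0,0.001,0,0,0,0],[0,0,0.001,0,0,0,0],[0,0,0.001,0,0,0,0],[0,0,0,0,0,0,0],[0,0,0,0,0,0,0]]]}}

```text
clock: 10.45
eef_pos: [0.5223, 0.0594, 0.1077]
orientation: [-3.142, -0.003, 1.367]
contact_force: [0.3, -0.1, -2.3]
opening: 0.0264
```

```bash
cat > f.py <<'E'
from h import *
F=[]
for i in range(4):
    st=r.state(); F.append(st['contact_force']); r.get_image("scene")
F=np.array(F);print("Fz",F[:,2].round(2),F.mean(0).round(2),st['clock'],st['eef_pos'].round(4),st['orientation'].round(4))
E
python3 f.py
```

```text
Fz [-2.27 -3.03 -2.35 -2.03] [ 0.33 -0.31 -2.42] 10.6 [0.5224 0.0594 0.1077] [ 3.1415 -0.0033  1.367 ]
```

Free still. Go down in small steps.

>>> {"fn": "drive_tool", "kwargs": {"series": [[[0,0,0.001,0,0,0,0],[0,0,0.001,0,0,0,0],[0,0,0.001,0,0,0,0],[0,0,0.001,0,0,0,0],[0,0,0,0,0,0,0],[0,0,0,0,0,0,0],[0,0,0,0,0,0,0],[0,0,0,0,0,0,0]]]}}

```text
clock: 11.45
eef_pos: [0.5224, 0.0594, 0.1037]
orientation: [3.141, -0.003, 1.367]
contact_force: [-0.3, 0.6, -3.4]
opening: 0.0265
```

```bash
python3 f.py
```

```text
Fz [-3.43 -3.03 -3.72 -3.44] [ 0.32 -0.12 -3.4 ] 11.6 [0.5223 0.0594 0.1037] [ 3.1415 -0.0033  1.367 ]
```

>>> {"fn": "drive_tool", "kwargs": {"series": [[[0,0,0.001,0,0,0,0],[0,0,0.001,0,0,0,0],[0,0,0,0,0,0,0],[0,0,0,0,0,0,0],[0,0,0,0,0,0,0],[0,0,0,0,0,0,0],[0,0,0,0,0,0,0],[0,0,0,0,0,0,0]]]}}

```text
clock: 12.45
eef_pos: [0.5224, 0.0594, 0.1017]
orientation: [3.141, -0.003, 1.367]
contact_force: [0.7, -0.9, -1.0]
opening: 0.0264
```

```bash
python3 f.py; python3 -c "
from h import *
im=r.get_image('scene')[:,:,::-1]; cv2.imwrite('pics/s5c.png',cv2.resize(im[185:305,259:379],None,fx=5,fy=5,interpolation=cv2.INTER_CUBIC))"
```

```text
Fz [-1.02  0.39  0.34 -0.68] [ 0.63 -0.16 -0.24] 12.6 [0.5224 0.0594 0.1017] [ 3.1415 -0.0033  1.367 ]
```

View pics/s5c.png

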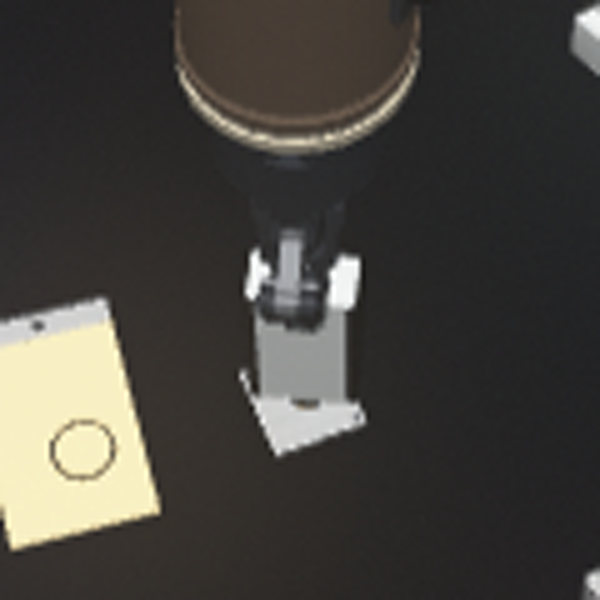

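>>> {"fn": "drive_tool", "kwargs": {"series": [[[0,0,0.001,0,0,0,0],[0,0,0.001,0,0,0,0],[0,0,0.001,0,0,0,0],[0,0,0.001,0,0,0,0],[0,0,0,0,0,0,0],[0,0,0,0,0,0,0],[0,0,0,0,0,0,0],[0,0,0,0,0,0,0]]]}}

```text
clock: 13.5
eef_pos: [0.5223, 0.0594, 0.0977]
orientation: [3.142, -0.003, 1.367]
contact_force: [0.8, -0.1, 1.8]
opening: 0.0263
```

```bash
python3 f.py; python3 f.py; python3 -c "
from h import *
im=r.get_image('scene')[:,:,::-1]; cv2.imwrite('pics/s6c.png',cv2.resize(im[185:305,259:379],None,fx=5,fy=5,interpolation=cv2.INTER_CUBIC))"
```

```text
Fz [1.82 0.51 0.84 0.92] [ 0.89 -0.39  1.02] 13.65 [0.5224 0.0594 0.0977] [ 3.1414 -0.0033  1.367 ]
Fz [1.19 1.12 2.04 0.56] [1.05 0.29 1.23] 13.85 [0.5223 0.0594 0.0977] [ 3.1415 -0.0033  1.3671]
```

View pics/s6c.png

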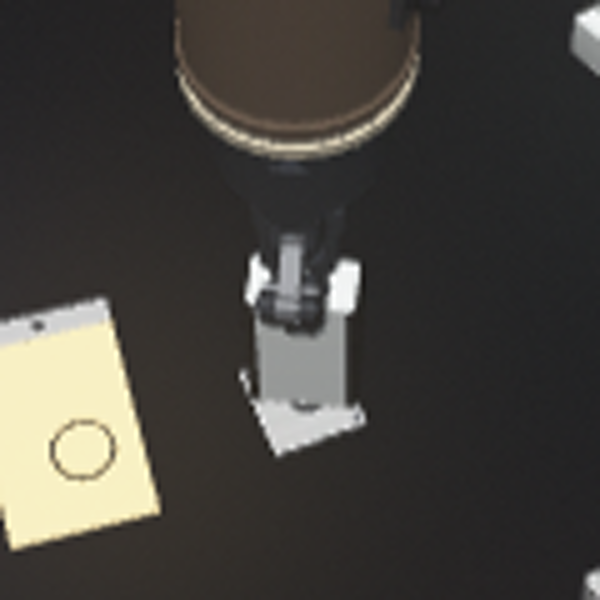

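>>> {"fn": "drive_tool", "kwargs": {"series": [[[0,0,0.0005,0,0,0,0],[0,0,0.0005,0,0,0,0],[0,0,0.0003,0,0,0,0],[0,0,0,0,0,0,0],[0,0,0,0,0,0,0],[0,0,0,0,0,0,0],[0,0,0,0,0,0,0],[0,0,0,0,0,0,0]]]}}

```text
clock: 14.75
eef_pos: [0.5224, 0.0594, 0.0964]
orientation: [3.142, -0.003, 1.367]
contact_force: [1.2, 0.1, 2.6]
opening: 0.0262
```

```bash
python3 f.py; python3 f.py
```

```text
Fz [2.59 1.93 2.59 2.42] [ 1.26 -0.26  2.38] 14.9 [0.5224 0.0594 0.0964] [ 3.1415 -0.0033  1.367 ]
Fz [2.06 2.41 3.16 2.99] [ 1.18 -0.09  2.66] 15.1 [0.5223 0.0594 0.0964] [ 3.1415 -0.0033  1.367 ]
```

>>> {"fn": "drive_tool", "kwargs": {"series": [[[0,0,0,0,0,0,0],[0,0,0,0,0,0,0],[0,0,0,0,0,0,0],[0,0,0,0,0,0,0],[0,0,0,0,0,0,0],[0,0,0,0,0,0,0],[0,0,0,0,0,0,0],[0,0,0,0,0,0,0]]]}}

```text
clock: 15.95
eef_pos: [0.5223, 0.0594, 0.0964]
orientation: [3.142, -0.003, 1.367]
contact_force: [1.2, 1.0, 2.6]
opening: 0.026
```

>>> {"fn": "drive_tool", "kwargs": {"series": [[[0,0,-0.002,0,0,0,0],[0,0,-0.004,0,0,0,0],[0,0,-0.008,0,0,0,0],[0,0,-0.01,0,0,0,0],[0,0,-0.01,0,0,0,0],[0,0,-0.01,0,0,0,0],[0,0,-0.01,0,0,0,0],[0,0,0,0,0,0,0]]]}}

```text
clock: 16.75
eef_pos: [0.5232, 0.0593, 0.152]
orientation: [3.139, -0.004, 1.367]
contact_force: [-0.6, -0.5, -3.0]
opening: 0.0267
```

```bash
python3 f.py
python3 - <<'E'
from gp import *
st,im=snap("wrist","w8")
# plate tip estimate; blue target
c=np.array([.478,-.189,.15])-Rup@[-.004,-.0007,0]; print(c); plan(c,Rup,16)
E
```

```text
Fz [-2.96 -2.26 -2.24 -2.96] [-0.44  0.03 -2.6 ] 16.9 [0.5221 0.0592 0.1503] [-3.1415 -0.0032  1.367 ]
[ 0.47949772 -0.1852255   0.15      ]
16 rows of [-0.0155  0.0005 -0.    ] [-0.   -0.01  0.  ]
  via [ 0.511 -0.002  0.15 ]
  via [ 0.501 -0.063  0.15 ]
  via [ 0.49  -0.124  0.15 ]
  via [ 0.479 -0.185  0.15 ]
```

View pics/w8.png

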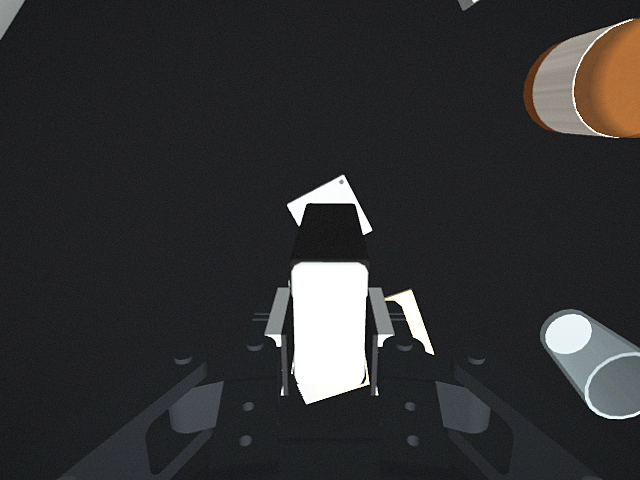

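>>> {"fn": "drive_tool", "kwargs": {"series": [[[-0.0155,0.0005,0,0,0,0,0],[-0.0155,0.0005,0,0,0,0,0],[-0.0155,0.0005,0,0,0,0,0],[-0.0155,0.0005,0,0,0,0,0],[-0.0155,0.0005,0,0,0,0,0],[-0.0155,0.0005,0,0,0,0,0],[-0.0155,0.0005,0,0,0,0,0],[-0.0155,0.0005,0,0,0,0,0]]]}}

```text
clock: 17.8
eef_pos: [0.5005, -0.0648, 0.1499]
orientation: [-3.141, -0.003, 1.366]
contact_force: [0.3, -0.4, -2.3]
opening: 0.0264
```

>>> {"fn": "drive_tool", "kwargs": {"series": [[[-0.0155,0.0005,0,0,0,0,0],[-0.0155,0.0005,0,0,0,0,0],[-0.0155,0.0005,0,0,0,0,0],[-0.0155,0.0005,0,0,0,0,0],[-0.0155,0.0005,0,0,0,0,0],[-0.0155,0.0005,0,0,0,0,0],[-0.0155,0.0005,0,0,0,0,0],[-0.0155,0.0005,0,0,0,0,0]]]}}

```text
clock: 18.6
eef_pos: [0.4793, -0.1868, 0.1495]
orientation: [-3.141, -0.003, 1.366]
contact_force: [0.5, -0.6, -1.4]
opening: 0.0266
```

```bash
python3 f.py
python3 - <<'E'
from gp import *
st,im=snap("wrist","w9"); st,s=snap("scene","s7"); st,t=snap("top","t7")
c=np.array([.478,-.189,.15])-Rup@[-.004,-.0007,0]; plan(c,Rup,1)
u=proj("scene",[.478,-.189,.03])[0].astype(int);print(u-[60,70])
cv2.imwrite("pics/s7c.png",cv2.resize(s[u[1]-70:u[1]+50,u[0]-60:u[0]+60],None,fx=5,fy=5,interpolation=cv2.INTER_CUBIC))
E
```

```text
Fz [-1.41 -2.42 -2.2  -1.5 ] [ 0.   -0.51 -1.88] 18.75 [ 0.4796 -0.1865  0.1495] [ 3.1416 -0.0032  1.3652]
1 rows of [-0.0004 -0.0003 -0.0005] [-0.01 -0.2   0.06]
[161 183]
```

View pics/s7c.png

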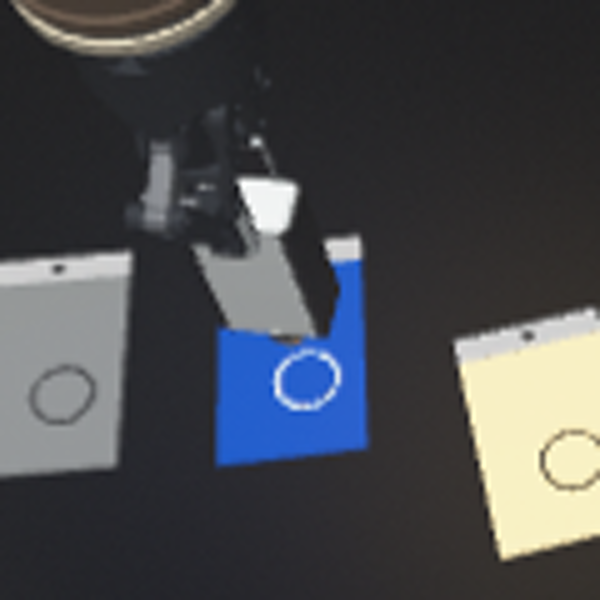

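View pics/w9.png

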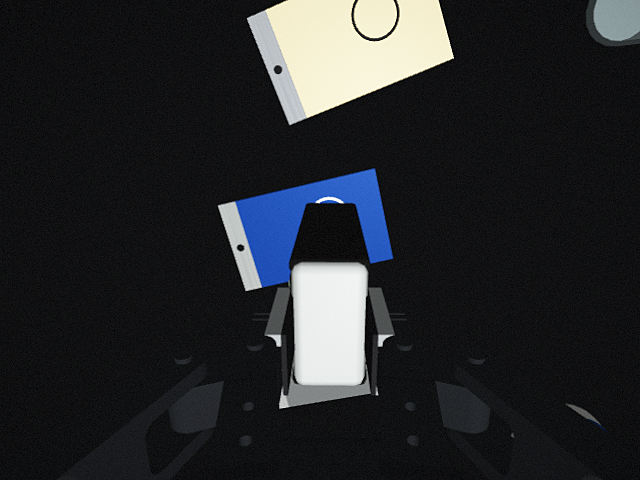

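>>> {"fn": "drive_tool", "kwargs": {"series": [[[0,0,0.006,0,0,0,0],[0,0,0.006,0,0,0,0],[0,0,0.006,0,0,0,0],[0,0,0.006,0,0,0,0],[0,0,0.006,0,0,0,0],[0,0,0.006,0,0,0,0],[0,0,0.004,0,0,0,0],[0,0,0.002,0,0,0,0]]]}}

```text
clock: 19.75
eef_pos: [0.4798, -0.1851, 0.1071]
orientation: [-3.141, -0.003, 1.367]
contact_force: [-0.2, -0.6, -1.6]
opening: 0.0265
```

```bash
python3 f.py
python3 - <<'E'
from gp import *
st,s=snap("scene","s8"); st2,w=snap("wrist","w10")
cv2.imwrite("pics/s8c.png",cv2.resize(s[225:285,191:251],None,fx=10,fy=10,interpolation=cv2.INTER_CUBIC))
T=np.eye(4);T[:3,:3]=R.from_euler('xyz',st['orientation']).as_matrix();T[:3,3]=st['eef_pos']
a=np.linspace(0,2*np.pi,12,endpoint=False)
z=lambda q:((q-[191,225]+.5)*10-.5).round()
for h in(.0,.010,.022):
  pts=np.stack([.007*np.cos(a)-.004,.007*np.sin(a)-.0007,np.full(12,.1-h+.000)],1)@T[:3,:3].T+T[:3,3]
  print(h,z(proj("scene",pts))[[0,3,6,9]].tolist(), z(proj("scene",pts.mean(0))))
print(z(proj("scene",[.478,-.189,.003])))
tip=np.array([-.004,-.0007,.1])@T[:3,:3].T+T[:3,3]; print(tip)
E
```

```text
Fz [-1.57 -1.95 -1.85 -2.59] [ 0.3  -0.2  -1.99] 19.9 [ 0.48   -0.1851  0.1076] [-3.1415 -0.0033  1.367 ]
0.0 [[353.0, 339.0], [320.0, 360.0], [299.0, 334.0], [332.0, 312.0]] [[326. 336.]]
0.01 [[345.0, 320.0], [312.0, 342.0], [291.0, 315.0], [324.0, 293.0]] [[318. 318.]]
0.022 [[335.0, 297.0], [302.0, 319.0], [281.0, 293.0], [314.0, 270.0]] [[308. 295.]]
[[328. 343.]]
[ 0.47868685 -0.18867132  0.0077061 ]
```

View pics/s8c.png

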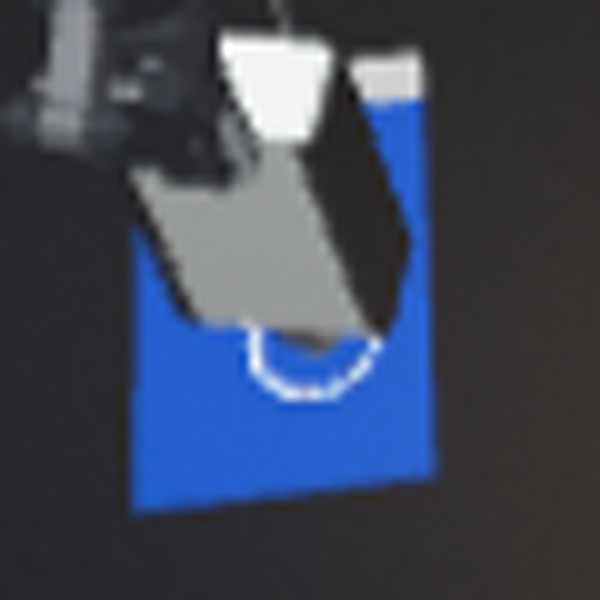

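View pics/w10.png

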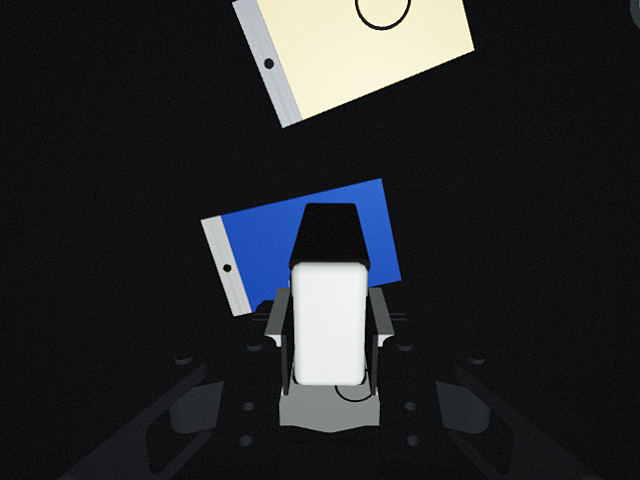

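Run:
```python
from gp import *
im=cv2.imread("pics/w8.png"); cv2.imwrite("pics/w8c.png",cv2.resize(im[190:280,280:380],None,fx=8,fy=8,interpolation=cv2.INTER_CUBIC))
im=cv2.imread("pics/s8.png"); cv2.imwrite("pics/s8d.png",cv2.resize(im[250:270,206:236],None,fx=24,fy=24,interpolation=cv2.INTER_CUBIC))
```

```text
(no output)
```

View pics/w8c.png

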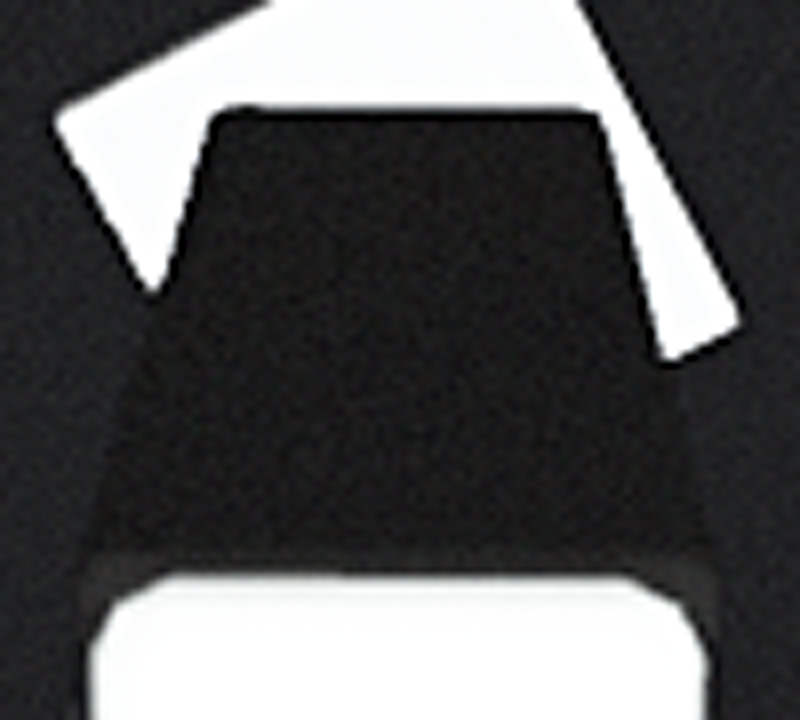

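View pics/s8d.png

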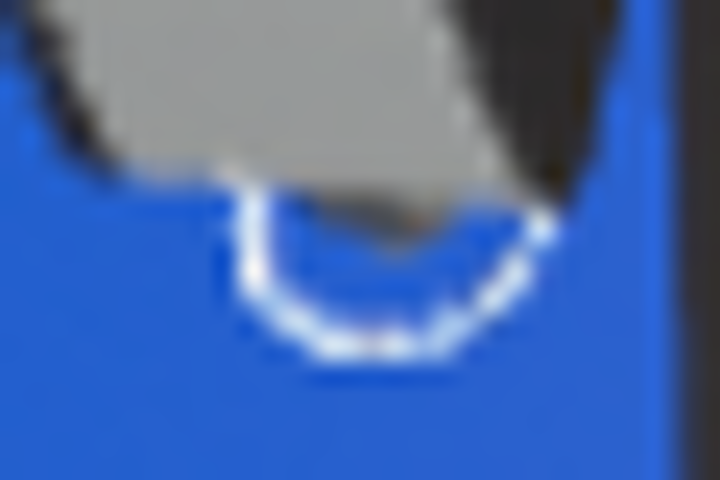

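```bash
cat > ov.py <<'E'
from gp import *
s=cv2.imread("pics/s7.png"); hsv=cv2.cvtColor(s,cv2.COLOR_BGR2HSV)
m=cv2.inRange(hsv,(95,120,60),(130,255,255)); m[:240]=0;m[280:]=0; m[:,:200]=0; m[:,240:]=0
cs,h=cv2.findContours(m,cv2.RETR_CCOMP,cv2.CHAIN_APPROX_NONE)
for q,hh in zip(cs,h[0]):
    if len(q)>15: print(len(q),hh,[np.round(v,2) for v in cv2.fitEllipse(q)])
st=r.state(); print(st['eef_pos'])
T=np.eye(4);T[:3,:3]=R.from_euler('xyz',st['orientation']).as_matrix();T[:3,3]=st['eef_pos']
ringp=proj("scene",[.478,-.189,.003])[0]; print("ring pred",ringp)
import sys
E
python3 ov.py
```

```text
126 [-1 -1  1 -1] [array([219.24, 259.78]), array([31.61, 38.42]), np.float64(40.49)]
30 [ 3  1 -1  0] [array([219.88, 260.83]), array([ 7.89, 11.14]), np.float64(118.95)]
18 [ 6  4 -1  0] [array([226.83, 255.7 ]), array([3.44, 8.61]), np.float64(151.19)]
[ 0.48014423 -0.18520269  0.10782255]
ring pred [223.36911377 258.80976274]
```

```bash
cat > ov.py <<'E'
from gp import *
B=[]
for f in ("s7","s0","s3"):
    s=cv2.imread({"s7":"pics/s7.png","s0":"pics/scene0.png","s3":"pics/s3.png"}[f]).astype(float)
    w=s[249:271,212:235,2] # red channel: white high, blue low
    w=np.clip(w-np.median(w)-25,0,None); ys,xs=np.nonzero(w>15)
    # keep annulus
    d=np.hypot(xs-10.4,(ys-10)); k=(d>4)&(d<9); 
    e=cv2.fitEllipse(np.stack([xs[k],ys[k]],1).astype(np.float32)); print(f,np.array(e[0])+[212,249],e[1:])
    B.append(np.array(e[0])+[212,249])
st=r.state()
T=np.eye(4);T[:3,:3]=R.from_euler('xyz',st['orientation']).as_matrix();T[:3,3]=st['eef_pos']
ringp=proj("scene",[.478,-.189,.003])[0]; bias=np.median(B,0)-ringp; print("bias",bias)
s=cv2.imread("pics/s8.png"); K=16; o=np.array([200,235])
big=cv2.resize(s[235:272,200:245],None,fx=K,fy=K,interpolation=cv2.INTER_CUBIC)
a=np.linspace(0,2*np.pi,40)
outs=[]
for dx in (-.004,-.001):
    im=big.copy()
    for rad,h,c in((.007,0,(0,200,255)),(.0105,.01,(0,0,255))):
        P=np.stack([rad*np.cos(a)+dx,rad*np.sin(a)-.0007,np.full(40,.097-h)],1)@T[:3,:3].T+T[:3,3]
        q=((proj("scene",P)+bias-o+.5)*K-.5).round().astype(int); cv2.polylines(im,[q.reshape(-1,1,2)],True,c,1)
    P=np.array([[26,14],[26,-14],[-26,-14],[-26,14]])/1000; P=np.column_stack([P[:,0]+dx,P[:,1]-.0007,np.full(4,.075)])@T[:3,:3].T+T[:3,3]
    q=((proj("scene",P)+bias-o+.5)*K-.5).round().astype(int); cv2.polylines(im,[q.reshape(-1,1,2)],True,(0,255,0),1)
    outs.append(im[150:])
cv2.imwrite("pics/ov.png",cv2.resize(np.vstack(outs),None,fx=.66,fy=.66))
E
python3 ov.py
```

```text
s7 [221.93027592 258.14766884] ((11.655195236206055, 12.199718475341797), 54.85456848144531)
s0 [221.98505211 258.34837914] ((10.860000610351562, 12.61544132232666), 62.04460144042969)
s3 [222.04140186 258.3607254 ] ((10.808343887329102, 12.729052543640137), 63.64913558959961)
bias [-1.38406166 -0.4613836 ]
```

View pics/ov.png

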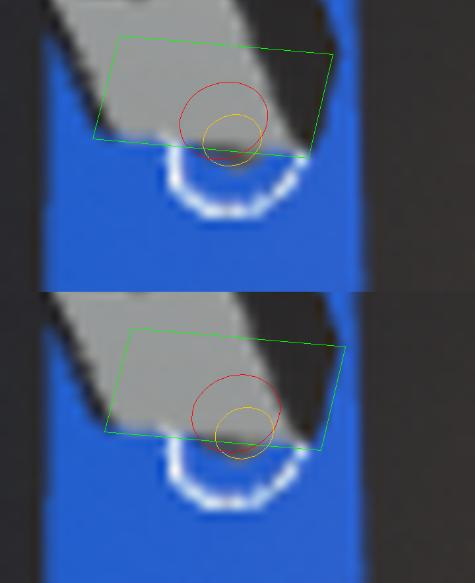

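>>> {"fn": "drive_tool", "kwargs": {"series": [[[0,0,0.002,0,0,0,0],[0,0,0.002,0,0,0,0],[0,0,0.002,0,0,0,0],[0,0,0.001,0,0,0,0],[0,0,0.001,0,0,0,0],[0,0,0.001,0,0,0,0],[0,0,0.001,0,0,0,0],[0,0,0,0,0,0,0]]]}}

```text
clock: 20.85
eef_pos: [0.48, -0.1851, 0.0975]
orientation: [3.142, -0.003, 1.367]
contact_force: [0.1, -0.4, 0.8]
opening: 0.0266
```

```bash
python3 f.py
```

```text
Fz [0.83 0.4  0.11 0.16] [-0.42 -0.24  0.37] 21.0 [ 0.4799 -0.1851  0.0976] [ 3.1416 -0.0032  1.367 ]
```

Contact at the expected height (+~2.7 N). Press about 3.7 mm more.

>>> {"fn": "drive_tool", "kwargs": {"series": [[[0,0,0.001,0,0,0,0],[0,0,0.001,0,0,0,0],[0,0,0.001,0,0,0,0],[0,0,0.0005,0,0,0,0],[0,0,0,0,0,0,0],[0,0,0,0,0,0,0],[0,0,0,0,0,0,0],[0,0,0,0,0,0,0]]]}}

```text
clock: 21.85
eef_pos: [0.48, -0.1851, 0.0941]
orientation: [3.141, -0.003, 1.367]
contact_force: [-0.0, -0.0, 2.1]
opening: 0.0264
```

```bash
python3 f.py; python3 f.py
python3 - <<'E'
from gp import *
st,s=snap("scene","s9"); st2,w=snap("wrist","w11")
cv2.imwrite("pics/s9c.png",cv2.resize(s[225:285,191:251],None,fx=10,fy=10,interpolation=cv2.INTER_CUBIC))
print(np.abs(st['joint_vel']).max())
E
sed -i 's#pics/s8.png#pics/s9.png#; s#(-.004,-.001)#(-.0035,-.001)#; s#\.097-h#.091-h+(.0 if h else 0)#; s#np.full(4,.075)#np.full(4,.075)#' ov.py; python3 ov.py
```

```text
Fz [2.11 2.92 2.46 3.1 ] [-0.18  0.36  2.65] 22.0 [ 0.48   -0.1851  0.0941] [ 3.1414 -0.0032  1.367 ]
Fz [2.72 2.1  2.47 2.4 ] [-0.44  0.05  2.42] 22.2 [ 0.48   -0.1851  0.0941] [ 3.1415 -0.0032  1.367 ]
0.0018326192004140273
s7 [221.93027592 258.14766884] ((11.655195236206055, 12.199718475341797), 54.85456848144531)
s0 [221.98505211 258.34837914] ((10.860000610351562, 12.61544132232666), 62.04460144042969)
s3 [222.04140186 258.3607254 ] ((10.808343887329102, 12.729052543640137), 63.64913558959961)
bias [-1.38406166 -0.4613836 ]
```

View pics/s9c.png

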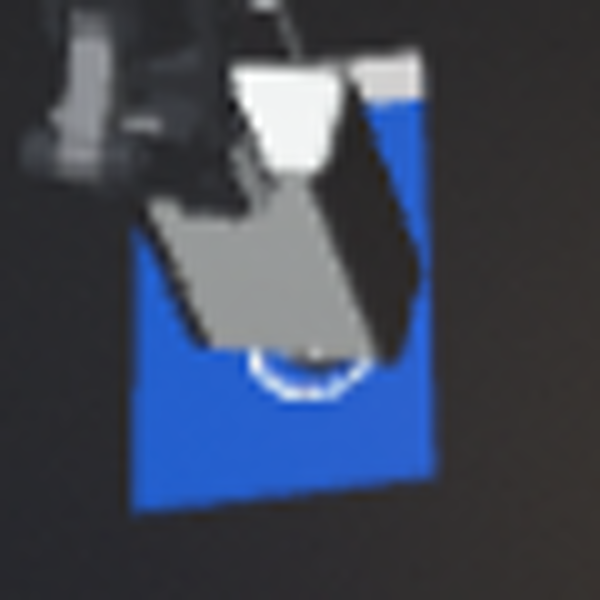

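View pics/ov.png

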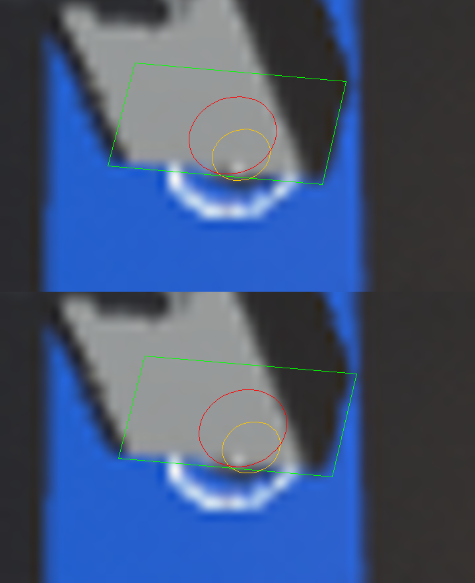

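View pics/w11.png

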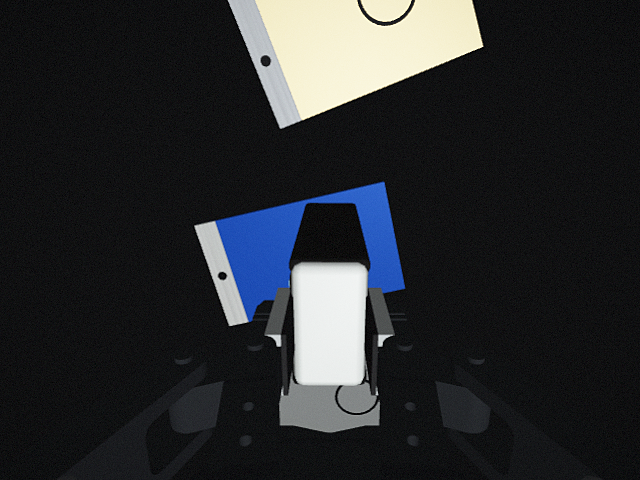

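```bash
python3 -c "
from h import *
print(r.state()['contact_force'],r.state()['opening']); print(r.sign_off())"
```

```text
[-0.09731728  0.31229517  2.46710175] 0.026752209432610943
the job is handed in; nothing more can be done
None
```

I took the gauge out of the cradle and checked its zero on the steel plate. I then lifted it clear and handed the job in with it pressed inside the white ring on the blue panel, still gripped. `sign_off` gives no verdict, so the result is not confirmed.

- **Zero plate:** the press was about 5 N by the wrist force, with the sleeve an estimated 5.5–7 mm in. I held it for well over a second before lifting about 55 mm.
- **Blue panel:** the press is also about 5 N, with the sleeve about 5.5–7 mm in, by force and by travel after contact. The tool is upright within 0.01 rad and the arm was still.
- **Tip position:** the sleeve tip is about 1–2 mm from the ring centre, measured against the ring in the scene picture.
- **Bench:** the panels and the plate looked unmoved in the pictures I took.

**Checks that disagreed:**
- **Camera calibration:** the scene and wrist cameras put the ring about 1.4 px (roughly 3.5 mm) apart. I corrected for this using the ring itself.
- **Gauge in the grip:** estimates of how far the gauge sits off centre sideways ranged from about 0 to 4 mm. A gauge tilt of up to about 0.05 rad in the grip cannot be ruled out, though that is still inside the 0.1 rad limit.
- **Force sensor:** the readings scattered by about 0.5 N, and one set taken while still clear of the plate was about 1 N off.

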